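Set the lock button on a housing with the bench press

ROBOT

A 6-joint arm with a two-finger parallel gripper is mounted at the origin on the work surface. World frame = base frame: x ahead of the robot, y to its left, z up, the work surface at z = 0. Lengths are in m, angles in rad, forces in N, time in s.
With the tool pointing down it reaches from about 0.3 to 0.775 m from the base axis. Payload 14.6 kg.
Tool frame: the origin (TCP) lies at the very end of the fingers, on their centre line; the grasp point (between the pads) lies 19 mm behind it; z points along the fingers, y is the line along which they close (so a half turn about z gives the same grasp; the last joint's range is limited). The gripper opens to 94 mm and grips with 3 to 60 N. Pads are 16 mm wide; open, the fingers measure 119 mm over their backs; the gripper's body (75 mm by 177 mm) begins 78 mm behind the grasp point.
Start: joints at [-1.374, 0.3, 1.521, -0, 1.321, -0.067], TCP at [0.143, -0.531, 0.205] pointing down, gripper open.
Joint ranges: [-3.03, 3.03], [-0.79, 2.21], [0.23, 2.52], [-1.04, 4.18], [0, 3.07], [-2.55, 2.55]. Speed limits (rad/s): [2.22, 2.22, 2.57, 3.14, 3.14, 3.14].

INTERFACE

Orientations are given as [roll, pitch, yaw] about the fixed x, y, z axes, in that order (R = Rz(yaw) Ry(pitch) Rx(roll)).
In Python, from station import ctrl gives the robot as it stands. The module is installed in compiled form; this text tells all that it offers.
- The arm moves only by the tool step_arm, never from a script. Its argument "deltas" is a list of rows, each an object with "dp": the shift along the tool's x, y, z scaled (see below), a list of three; "twist": the turn about the tool's z scaled (see below). In form: [{"dp": [tx, ty, tz], "twist": twist}, ...]. A call has 1 to 12 rows; each row shifts and turns the commanded pose from where the row before left it, along the tool's axes as they then stand; what a row does not reach is not made up. The controller multiplies each number of a shift by 0.04 m and each number of a turn by 4 degrees. A row lasts 1/10 s, in which the tool goes at most 50 mm and 8.59 degrees, less where a joint would pass 70% of its speed; a pose out of reach is approached as far as the arm can. A call with a number of a shift or a turn outside -1 to 1 is refused whole. A call with a gripper value outside its range is refused whole. "gripper" is the opening, from -1 (shut) to 1 (fully open), set as the call begins (left out, the last holds). The fingers move at their own pace and stop on an object; "squeeze" is the grip in N (left out, the last holds). Time passes only in rows, so rows that do not move let the fingers close. It gives the time, the measured TCP pose, the force, the opening and the grip force at its end, in the units of the state.
- ctrl.get_obs(): the state, without advancing time (a new reading comes with each control period).
- ctrl.camera(name): name is "scene" or "top" or "wrist"; returns (picture, depth): 420x560x3 uint8, red, green, blue; 420x560 float32, m along the optical axis (not along the pixel's ray), 0 where there is no reading.
- ctrl.get_calibration(name): a dict with "fx", "fy", "cx", "cy" (pixels), "world_to_cam" (4x4, takes a point from world to camera coordinates); the wrist camera has in their place "hand_eye" (4x4, takes a point from camera to tool coordinates, whose origin is the TCP and whose axes are the flange's). Camera axes: x right, y down, z forward; pixel columns grow to the right and rows downward; lengths in m; the calibration is good to about 2 mm. A picture is of the moment at which its call begins: read the wrist's pose just before it. get_calibration takes no time and is no camera call.
- ctrl.hand_in(): hands the job in; it is judged then, once.
Trained networks look in the newest picture that a camera, given by its name, has taken for a name from the list of things; names that differ only in an ending like _2 or _b are one class to them, and where a whole thing is asked for, a point or a joint stands for the part that bears it (a point fixed in the world has none). Each returns a list of dicts, best first, with "conf" (0 to 1); they miss things now and then, are a little off and sometimes report something else, mostly with a low value. They report only what shows in the picture. A call takes as long as a camera call. They do not tell look-alikes from the thing itself.
- ctrl.spot_in(camera, label): "rect" ([left, top, right, bottom] as shares, 0 to 1, of the picture: columns of its width, rows of its height, round what is visible of it).
- ctrl.cut_out(camera, label): "pixels" (420x560 bool, what is visible of it) and "rect" ([left, top, right, bottom] as shares, 0 to 1, of the picture: columns of its width, rows of its height, round what is visible of it).
The state is a dict: "time_s": time; "qpos": joint angles; "joint_vel": joint speeds; "tau": joint torques, N m; "ee_pos": TCP position; "eef_rot": TCP orientation; "force": force on the tool from outside, world axes, zero at the start; "moment": the same for the moment, N m; "grip_width": finger opening in m; "grip_force": force on a finger pad.
Only numpy, scipy, OpenCV 4.12 (cv2) and the standard library are available. Lean on these libraries where they do the work, as an engineer would, in place of code of your own. Each camera call takes 0.05 s, during which the arm holds its last target. There are 200 camera calls.

TASK

Slide the white housing along its track until it sits fully home against the stops under the press, then push the pedal right down to its stop so that the ram sets the orange button, and let the pedal come back up. Then push the red ejector slide all the way in so that the housing goes out into the grey tray and lies flat there, and let the slide spring back. Do not disturb the other things on the bench.

Things in the scene. Friction and masses are not known exactly. Their poses are not given: they have to be found in the camera images.
- press: Blue bench press, fixed. Origin: underside, below the middle of the nest; x along the track, away from the robot, z up. Deck 30 mm high. Column at x = 72 to 124 mm, 160 mm high; head at x = 5 to 120, y = -25 to 25, 97 to 165 mm high, with the ram (24 mm foot, resting 46 mm above the deck) at x = 25. At +y a dark ejector guide block, to y = 86 mm, 60 mm high.
- nest (a point): Middle of the nest, on the deck, where the housing's origin lies when home; axes as the press. End stops: two steel dogs 16 mm high, faces at x = +48 mm. Infeed track: x = -160 to -55 mm, between two steel rails 8 mm high with inner faces at y = -23.5 and 23.5 mm. The nest is open on its -y side.
- tray_floor (a point): Middle of the floor of the grey outfeed tray on the press's -y side (85 mm from the nest), 24 mm above the bench, 6 mm below the deck; axes as the press. Inside 160 mm along x, 110 mm along y; walls 22 mm high on three sides, open towards the nest.
- housing: The work: loose white moulded housing, a flat block 96 x 42 x 24 mm (x, y, z), 0.14 kg or so. Origin: centre of its underside; x along its length, towards the end with the orange button. It starts on the track, its x axis along the press x axis. Home: its origin at x = 0, y = 0 of the press, underside on the deck.
- lock (a joint): Orange lock button, 16 mm wide, on top of the housing at x = +25 mm of it: 0 = standing 10 mm proud, 0.008 m = fully set, 2 mm proud. Stiff, stays where pressed.
- pedal_unit: Dark steel base plate of the pedal, 210 x 100 x 12 mm, fixed to the bench; origin: centre of its underside, x from the free end of the pedal (towards the robot) to the hinge, z up. The hinge axis lies along y at x = +78 mm, 42 mm high. Stands to the left or the right of the press and drives its ram.
- pedal (a joint): Yellow hinged spring pedal, 150 mm long, 76 mm wide, with a black rubber tread on its free half: 0 = up (its free end slopes up 0.30 rad towards the robot), 0.30 rad = down on its stop, level. Springs back. Needs about 10 N at the tread's middle, more while the button goes in.
- pedal_pad (a point): Middle of the top of the pedal's rubber tread, 105 mm from the hinge; moves with the pedal, about 81 mm high when up and 50 mm when down.
- ejector (a joint): Ejector slide of the press, moves along the press -y axis: 0 = out at rest, 0.060 m = pushed fully in. Spring, about 5 N at the end. Its steel head pushes the housing sideways out of the nest into the tray.
- ejector_palm (a point): Middle of the outer (+y) face of the ejector's red palm plate, which is 44 mm wide along x, 10 mm thick and 36 mm high (24 to 60 mm above the bench); at rest 154 mm to the +y side of the nest, x = +5 mm of the press. Moves with the slide; its axes are those of the press. Push it towards the press -y.
- tub: Bystander: clear open tub 150 x 110 x 50 mm with small fittings; origin: centre of its underside. Stands on the side of the press where the pedal is not.
- tape: Bystander: roll of tan tape lying flat, 90 mm across, 24 mm high; origin: centre of its underside.
- screwdriver: Bystander: screwdriver lying on the bench; x along its length.
- snips: Bystander: snips with orange handles, about 135 mm long, lying flat; x along their length.
- marker: Bystander: green marker pen, 14 mm thick, 120 mm long, lying on the bench.
Mind the look-alikes: they are no part of the job. There is more than one size of the housing; the one meant has the size given above.

How it is judged:
On the way, in this order (a step that is already met when the one before it is completed fails the run):
1. the housing is fully home against the stops, its button still up (x of housing in the frame of press between -0.003 and 0.003 m and y of housing in the frame of press between -0.006 and 0.006 m and z of housing in the frame of press below 0.033 m and value of joint lock below 0.002 m), for 0.2 s.
2. the pedal is down on its stop (at least 0.27 rad) with the housing home, and the button is set (at least 6 mm) (value of joint pedal above 0.27 rad and value of joint lock above 0.006 m and x of housing in the frame of press between -0.005 and 0.005 m and y of housing in the frame of press between -0.008 and 0.008 m), for 0.2 s.
3. with the pedal up again, the ejector is pushed in (at least 54 mm) and the housing is out of the nest (value of joint pedal below 0.03 rad and value of joint ejector above 0.054 m and y of housing in the frame of press below -0.045 m), for 0.05 s.
At the end, for the whole second after the job is handed in: The housing lies flat (within 0.1 rad), button up, at rest on the floor of the grey tray, its orange button set at least 6 mm; the pedal is back up (under 0.03 rad) and the ejector slide is back out (under 6 mm) (y of housing in the frame of press between -0.125 and -0.048 m and x of housing in the frame of press between -0.06 and 0.06 m and z of housing in the frame of press below 0.028 m and angle between housing's own z axis and vertical below 0.1 rad and linear speed of housing below 0.02 m/s and value of joint lock above 0.006 m and value of joint pedal below 0.03 rad and value of joint ejector below 0.006 m); the robot touches nothing.
It fails at once if a bystander is moved more than 30 mm (distance of any of tub, tape, screwdriver, snips, marker from where it was at the start of the episode above 0.03 m).
It also fails if it takes over 62 s, if anything falls off the work surface, if the arm or the gripper's body presses on something with over 40 N, if the wrist force passes 120 N, or if a joint passes its speed limit or range.

## Working session

There is one attempt and no reset: what is moved stays moved. The work goes in short steps, Python scripts to look and compute and a tool call to move; the robot and the scene stay as the last step left them, time stands still between calls to the robot, and variables do not carry over. Pictures are saved under pics/ and viewed, at most 10 in all, crops included, and the job is handed in when it is done.

Besides the shell and the picture viewer there is one more tool, called after "Call:" in YAML: its name, and indented under it one key for each argument. step_arm: Moves the arm, as the interface text tells. Its arguments: {"type":"object","properties":{"deltas":{"type":"array"},"gripper":{"type":"number"},"squeeze":{"type":"number"}},"required":["deltas"]}

```bash
mkdir -p pics; cat > h.py <<'E'
import numpy as np, cv2
from station import ctrl
def pts(cam,d=None):
    c=ctrl.get_calibration(cam)
    v,u=np.mgrid[0:420,0:560]
    P=np.stack([(u-c['cx'])/c['fx']*d,(v-c['cy'])/c['fy']*d,d],-1)
    T=np.linalg.inv(c['world_to_cam'])
    return P@T[:3,:3].T+T[:3,3]
E
python3 - <<'E'
from h import *
o=ctrl.get_obs();print(o)
S={}
for cam in ['scene','top']:
    im,d=ctrl.camera(cam);cv2.imwrite(f'pics/{cam}0.png',im[:,:,::-1]);np.savez(f'{cam}0.npz',im=im,d=d)
    P=pts(cam,d)
    for l in ['press','housing','pedal','pedal_unit','ejector_palm','lock','tub','tape','screwdriver','snips','marker']:
        for r in ctrl.cut_out(cam,l)[:3]:
            if r['conf']<.2: continue
            m=r['pixels']&(d>0);q=P[m]
            if len(q)==0: continue
            v,u=np.nonzero(m)
            print(cam,l,round(r['conf'],2),'px',int(u.mean()),int(v.mean()),'mean',q.mean(0).round(3),'lo',np.percentile(q,3,0).round(3),'hi',np.percentile(q,97,0).round(3))
E
```

```text
{'time_s': 0.0, 'qpos': array([-1.37359926e+00,  3.00468110e-01,  1.52158134e+00,  2.13094555e-05,
        1.32071430e+00, -6.65658770e-02]), 'joint_vel': array([ 0.00086024,  0.0014114 ,  0.00094856, -0.00035217, -0.00090318,
        0.0017623 ]), 'tau': array([-5.47925611e-04, -5.31816208e+01, -3.52740633e+01,  7.08180713e-02,
        2.44169187e-02, -1.19804149e-04]), 'ee_pos': array([ 0.14336168, -0.53071094,  0.20488787]), 'eef_rot': array([-3.14042552e+00, -9.84924191e-05,  2.63757605e-01]), 'force': array([-0.19750267,  0.60483011, -0.27146994]), 'moment': array([ 0.03968173,  0.01286602, -0.00376399]), 'grip_force': 0.0, 'grip_width': 0.09362065451733348}
scene press 0.89 px 284 225 mean [ 0.592 -0.056  0.053] lo [ 0.438 -0.159  0.001] hi [0.7   0.093 0.158]
scene housing 0.88 px 288 302 mean [ 0.712 -0.258  0.026] lo [ 0.65  -0.292  0.004] hi [ 0.768 -0.221  0.041]
scene housing 0.69 px 274 209 mean [ 0.538 -0.011  0.048] lo [ 0.494 -0.03   0.033] hi [0.582 0.015 0.059]
scene pedal 0.64 px 211 300 mean [ 0.531 -0.342  0.015] lo [ 0.461 -0.401 -0.002] hi [ 0.61  -0.29   0.048
[... 1700 characters left out ...]
 px 158 230 mean [0.49  0.327 0.044] lo [0.391 0.282 0.004] hi [0.586 0.378 0.091]
top ejector_palm 0.51 px 243 196 mean [0.591 0.091 0.049] lo [0.558 0.016 0.031] hi [0.617 0.141 0.063]
top tape 0.75 px 215 260 mean [0.406 0.168 0.023] lo [0.364 0.128 0.011] hi [0.446 0.212 0.031]
top screwdriver 0.96 px 112 226 mean [0.499 0.465 0.02 ] lo [0.433 0.454 0.005] hi [0.607 0.477 0.029]
top snips 0.7 px 328 275 mean [ 0.371 -0.158  0.009] lo [ 0.313 -0.178 -0.002] hi [ 0.439 -0.131  0.017]
top snips 0.67 px 286 202 mean [ 0.575 -0.031  0.05 ] lo [ 0.435 -0.146  0.019] hi [0.689 0.078 0.163]
top marker 0.47 px 439 226 mean [ 0.519 -0.474  0.012] lo [ 0.466 -0.483  0.004] hi [ 0.573 -0.467  0.019]
```

```bash
python3 - <<'E'
import cv2
a=cv2.imread('pics/top0.png');b=cv2.imread('pics/scene0.png')
cv2.imwrite('pics/topc.png',cv2.resize(a[110:310,90:400],None,fx=2.5,fy=2.5)[:600,:800])
cv2.imwrite('pics/scenec.png',cv2.resize(b[120:340,160:400],None,fx=2.7,fy=2.7)[:600,:800])
E
```

```text
(no output)
```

View pics/topc.png

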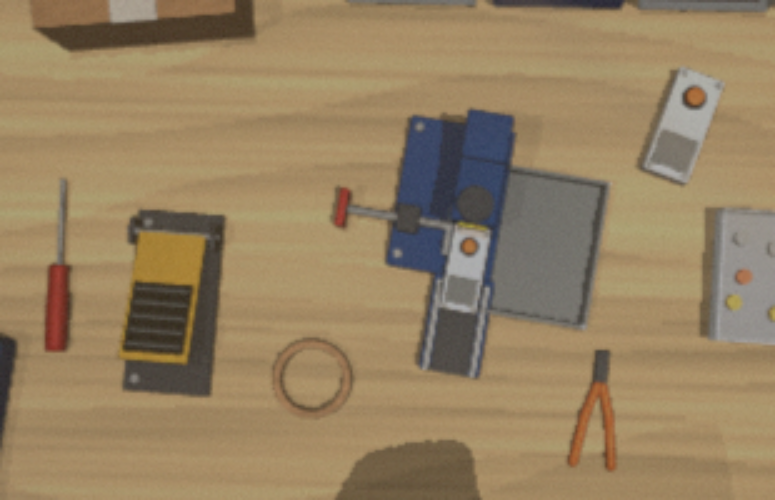

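View pics/scenec.png

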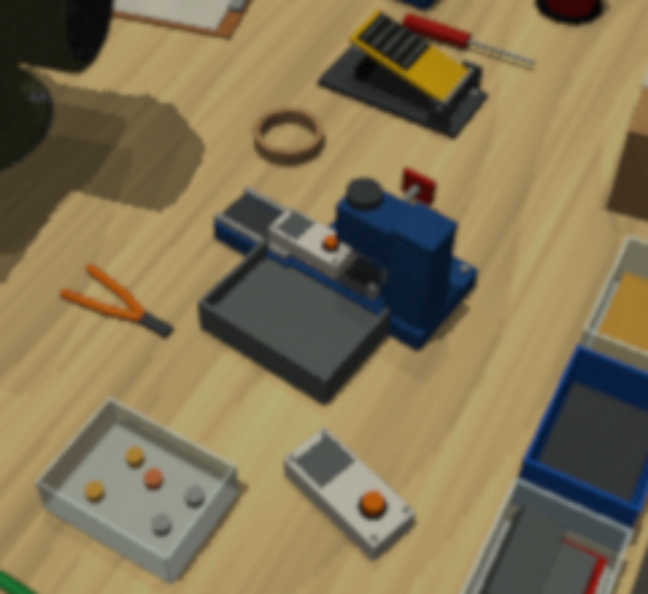

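Candidates for the housing at top pixel: (275,217), on the track under the press, 96 mm long; and (363,159), a larger look-alike lying loose on the bench. By the description it is the one on the track. Now I fit the poses.

```bash
cat > fit.py <<'E'
from h import *
R={}
for cam in ['scene','top']:
    z=np.load(cam+'0.npz');im,d=z['im'],z['d'];P=pts(cam,d)
    hsv=cv2.cvtColor(im,cv2.COLOR_RGB2HSV);H,S,V=[hsv[...,i].astype(int) for i in range(3)]
    x,y,zz=P[...,0],P[...,1],P[...,2]
    b=(d>0)&(abs(zz)<.012)&(x>.3)&(x<.75)&(abs(y)<.5)&(H>8)&(H<25)&(S>50)&(V>120)
    A=np.c_[x[b],y[b],np.ones(b.sum())];c=np.linalg.lstsq(A,zz[b],rcond=None)[0]
    zc=zz-(c[0]*x+c[1]*y+c[2]); print(cam,'bench plane',c.round(4),b.sum())
    def rect(n,m,k=1):
        m=cv2.morphologyEx(m.astype(np.uint8),cv2.MORPH_OPEN,np.ones((2,2)))>0
        nc,lab,st,_=cv2.connectedComponentsWithStats(m.astype(np.uint8))
        if nc<2: print(n,'none');return
        m=lab==1+st[1:,4].argmax()
        q=P[m];r=cv2.minAreaRect((q[:,:2]*1000).astype(np.float32));v,u=np.nonzero(m)
        print(cam,n,'n',m.sum(),'px',int(u.mean()),int(v.mean()),'centre',np.round(r[0],1),'size',np.round(r[1],1),'ang',round(r[2],1),'mean',(q.mean(0)*1000).round(1),'z',np.round(np.median(zc[m])*1000,1))
    roi=(d>0)&(x>.35)&(x<.72)&(y>-.2)&(y<.2)
    rect('housing top',roi&(zc>.046)&(zc<.07)&(x<.6)&(abs(y)<.06)&(S<60)|roi&(zc>.046)&(zc<.075)&(x<.6)&(abs(y)<.05)&(H<16)&(S>120))
    rect('button',roi&(zc>.045)&(x<.6)&(abs(y)<.06)&(H<18)&(S>140))
    rect('tray floor',roi&(zc>.016)&(zc<.032)&(y<-.035)&(S<70))
    rect('tray walls+floor',roi&(zc>.012)&(zc<.056)&(y<-.035)&(S<70))
    rect('palm',roi&(zc>.01)&(y>.08)&((H<8)|(H>170))&(S>120))
    rect('rails/track',roi&(zc>.02)&(zc<.046)&(x<.52)&(abs(y)<.06)&(S<90))
    rect('head',roi&(zc>.15)&(zc<.175))
    rect('press blue',roi&(H>100)&(H<130)&(S>100)&(zc>.02)&(zc<.04))
    ro=(d>0)&(x>.35)&(x<.65)&(y>.25)&(y<.42)
    rect('yellow+tread',ro&(zc>.042)&(zc<.11))
    rect('tread',ro&(zc>.05)&(zc<.11)&(V<90))
    rect('yellow',ro&(zc>.03)&(zc<.11)&(H>18)&(H<32)&(S>120))
E
python3 fit.py
```

```text
scene bench plane [ 0.0005 -0.0023 -0.0036] 26206
scene housing top n 323 px 275 208 centre [ 737.7 -339.3] size [ 86.4 854. ] ang 31.0 mean [542.2 -14.7  56.2] z 53.7
scene button n 19 px 283 210 centre [570.2 -20.9] size [12.  41.2] ang 25.4 mean [566.  -11.5  57.7] z 60.2
scene tray floor n 1364 px 269 236 centre [ 751.  -348.6] size [169.7 812.7] ang 35.9 mean [564.6 -91.9  23. ] z 24.0
scene tray walls+floor n 2084 px 268 239 centre [ 680.7 -387.6] size [200.  807.8] ang 21.3 mean [ 568.3 -105.1   24.8] z 24.4
scene palm n 76 px 316 189 centre [601.7 150.5] size [33.4 54.1] ang 18.5 mean [609.2 132.5  42.4] z 48.4
scene rails/track n 450 px 256 205 centre [ 691.1 -333. ] size [ 81.2 909.2] ang 35.3 mean [473.7 -14.4  35.4] z 31.8
scene head n 589 px 308 200 centre [ 726.7 -291.7] size [118.1 946.8] ang 16.9 mean [648.3 -27.1 156. ] z 158.7
scene press blue n 204 px 321 233 centre [ 776.6 -341.2] size [ 80.4 820.7] ang 14.9 mean [696.2 -18.9  35.6] z 27.9
scene yellow+tread n 729 px 313 142 centre [ 738.2 -133.3] size [ 184.9 1229.8] ang 25.5 mean [512.2 321.5  64.4] z 63.4
scene
[... 793 characters left out ...]
4 mean [597.4 135.   55.2] z 57.4
top rails/track n 812 px 275 243 centre [465.2  -9.5] size [ 96.  112.3] ang 82.5 mean [460.4  -2.   31.6] z 30.8
top head n 737 px 283 176 centre [599.  -16.1] size [ 50.7 232.2] ang 81.5 mean [637.3 -21.4 160.4] z 158.6
top press blue n 258 px 259 178 centre [584.5  35.5] size [220.8  56.5] ang 11.5 mean [643.3  47.3  47.6] z 30.0
top yellow+tread n 1477 px 156 228 centre [503.3 193.4] size [155.8 410.9] ang 4.2 mean [493.7 327.7  71.6] z 70.1
top tread n 643 px 153 237 centre [461.4 176.5] size [379.   75.1] ang 87.2 mean [468.9 330.8  87.1] z 80.8
top yellow n 603 px 158 215 centre [504.  176.4] size [383.  102.9] ang 87.0 mean [529.8 325.1  57. ] z 56.0
```

Call:
step_arm:
  deltas:
    - {"dp": [0.85,-0.855,0],"twist": 0}
    - {"dp": [0.85,-0.855,0],"twist": 0}
    - {"dp": [0.85,-0.855,0],"twist": 0}
    - {"dp": [0.85,-0.855,0],"twist": 0}
    - {"dp": [0.85,-0.855,0],"twist": 0}
    - {"dp": [0.85,-0.855,0],"twist": 0}
    - {"dp": [0.85,-0.855,0],"twist": 0}
    - {"dp": [0.85,-0.855,0],"twist": 0}
    - {"dp": [0.85,-0.855,0],"twist": 0}
    - {"dp": [0.85,-0.855,0],"twist": 0}
    - {"dp": [0.85,-0.855,0],"twist": 0}
    - {"dp": [0.85,-0.855,0],"twist": 0}
  gripper: -0.72

```text
time_s: 2.4
ee_pos: [0.4309, -0.0263, 0.2058]
eef_rot: [3.141, -0.001, 0.264]
force: [0.6, -0.9, 1.1]
grip_width: 0.0134
grip_force: 0.0
```

Call:
step_arm:
  deltas:
    - {"dp": [0,0,0],"twist": 1}
    - {"dp": [0,0,0],"twist": 1}
    - {"dp": [0,0,0],"twist": 1}
    - {"dp": [0,0,0],"twist": 1}
    - {"dp": [0,0,0],"twist": 1}
    - {"dp": [0,0,0],"twist": 0.9}
    - {"dp": [0,0,0],"twist": 0}

```text
time_s: 3.1
ee_pos: [0.4303, -0.0284, 0.2055]
eef_rot: [-3.142, -0.0, -0.149]
force: [0.3, 0.4, 0.9]
grip_width: 0.0136
grip_force: 0.0
```

```bash
cat >> h.py <<'E'
from scipy.spatial.transform import Rotation
def wrist(name):
    o=ctrl.get_obs();im,d=ctrl.camera('wrist');c=ctrl.get_calibration('wrist')
    T=np.eye(4);T[:3,:3]=Rotation.from_euler('xyz',o['eef_rot']).as_matrix();T[:3,3]=o['ee_pos'];T=T@c['hand_eye']
    v,u=np.mgrid[0:420,0:560]
    P=np.stack([(u-c['cx'])/c['fx']*d,(v-c['cy'])/c['fy']*d,d],-1)@T[:3,:3].T+T[:3,3]
    cv2.imwrite(f'pics/{name}.png',im[:,:,::-1]);np.savez(name+'.npz',im=im,d=d,P=P)
    return im,d,P
E
python3 - <<'E'
from h import *
im,d,P=wrist('w1')
for r in ctrl.cut_out('wrist','housing')[:2]:
    m=r['pixels']&(d>0);q=P[m];q=q[(q[:,2]>.045)&(q[:,2]<.07)]
    if len(q)<5: continue
    R=cv2.minAreaRect((q[:,:2]*1000).astype(np.float32));print(r['conf'],R,np.median(q,0))
E
```

```text
(no output)
```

View pics/w1.png

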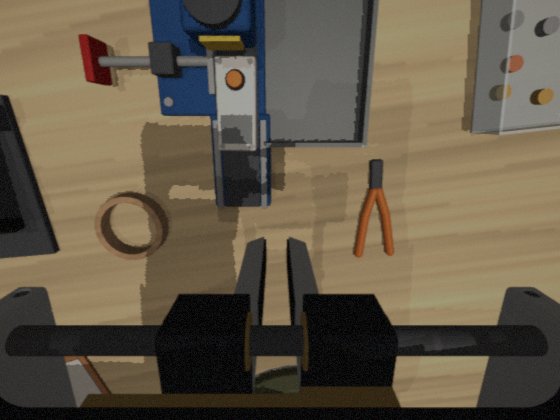

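The wrist view shows the white housing on the track at (237,100) with its orange button at (235,78), which is the right one. The red palm is at (95,60), and the track runs straight up the picture.

```bash
python3 - <<'E'
from h import *
z=np.load('w1.npz');im,d,P=z['im'],z['d'],z['P']
hsv=cv2.cvtColor(im,cv2.COLOR_RGB2HSV);H,S,V=[hsv[...,i].astype(int) for i in range(3)]
def rep(n,m):
    q=P[m&(d>0)]*1000
    if len(q)<4: print(n,'none');return
    yaw=-.148;ex=np.array([np.cos(yaw),np.sin(yaw)]);ey=np.array([-np.sin(yaw),np.cos(yaw)])
    a=q[:,:2]@ex;b=q[:,:2]@ey
    A=np.percentile(a,[2,98]);B=np.percentile(b,[2,98]);c=A.mean()*ex+B.mean()*ey
    print(n,len(q),'centre',c.round(1),'len',np.diff(A).round(1),'wid',np.diff(B).round(1),'z',np.median(q[:,2]).round(1),cv2.minAreaRect(q[:,:2].astype(np.float32))[2])
v,u=np.mgrid[0:420,0:560]
def box(a,b,c,e): return (u>=a)&(u<c)&(v>=b)&(v<e)
Z=P[...,2]
rep('housing',box(210,45,262,160)&(Z>.045)&(Z<.062))
rep('button',box(220,65,250,92)&(H<18)&(S>140))
rep('palm',box(75,30,112,88)&((H<8)|(H>170))&(S>120))
rep('palmtop',box(75,30,112,88)&((H<8)|(H>170))&(S>120)&(Z>.05))
rep('rails',box(205,110,280,212)&(Z>.02)&(Z<.045))
rep('track>.034',box(205,152,280,212)&(Z>.0345)&(Z<.045))
rep('bench',box(20,90,140,180))
rep('tray',box(262,0,365,142)&(Z>.015)&(Z<.03))
E
```

```text
housing 3753 centre [536.4   1.1] len [92.] wid [45.9] z 55.0 80.85623931884766
button 237 centre [560.1  -4.2] len [14.2] wid [15.9] z 64.8 19.411893844604492
palm 1054 centre [600.8 138.3] len [41.2] wid [9.7] z 57.2 71.2750244140625
palmtop 703 centre [601.  138.3] len [41.1] wid [9.8] z 60.3 81.56307220458984
rails 4310 centre [473.1   2.8] len [111.3] wid [76.7] z 31.7 81.5619125366211
track>.034 683 centre [451.2  10.4] len [65.1] wid [60.5] z 38.8 81.52495574951172
bench 10750 centre [531.6 208.9] len [107.2] wid [146.2] z 1.1 81.30901336669922
tray 13906 centre [556.6 -90.4] len [141.2] wid [107.1] z 24.9 81.642578125
```

Call:
step_arm:
  deltas:
    - {"dp": [0.33,-0.52,0.5],"twist": 0}
    - {"dp": [0.32,-0.52,0.5],"twist": 0}
    - {"dp": [0,0,0.9],"twist": 0}
    - {"dp": [0,0,0.9],"twist": 0}
    - {"dp": [0,0,0.8],"twist": 0}
    - {"dp": [0,0,0.49],"twist": 0}
    - {"dp": [0,0,0],"twist": 0}
    - {"dp": [0,0,0],"twist": 0}

```text
time_s: 4.0
ee_pos: [0.4624, 0.0089, 0.0424]
eef_rot: [-3.142, -0.0, -0.147]
force: [-0.4, 0.2, 1.3]
grip_width: 0.0131
grip_force: 0.0
```

Call:
step_arm:
  deltas:
    - {"dp": [0.12,0,0],"twist": 0}
    - {"dp": [0.12,0,0],"twist": 0}
    - {"dp": [0.12,0,0],"twist": 0}
    - {"dp": [0.12,0,0],"twist": 0}
    - {"dp": [0.12,0,0],"twist": 0}
    - {"dp": [0.12,0,0],"twist": 0}
    - {"dp": [0.12,0,0],"twist": 0}
    - {"dp": [0.12,0,0],"twist": 0}
    - {"dp": [0.12,0,0],"twist": 0}
    - {"dp": [0.05,0,0],"twist": 0}

```text
time_s: 5.0
ee_pos: [0.5073, 0.0022, 0.0418]
eef_rot: [3.142, -0.0, -0.148]
force: [-0.7, 0.6, 1.5]
grip_width: 0.0136
grip_force: 0.5
```

Call:
step_arm:
  deltas:
    - {"dp": [0.05,0,0],"twist": 0}
    - {"dp": [0.05,0,0],"twist": 0}

```text
time_s: 5.2
ee_pos: [0.5109, 0.0017, 0.0418]
eef_rot: [3.142, 0.0, -0.148]
force: [-0.5, 0.3, -0.5]
grip_width: 0.0131
grip_force: 0.2
```

Call:
step_arm:
  deltas:
    - {"dp": [0.03,0,0],"twist": 0}
    - {"dp": [0.03,0,0],"twist": 0}

```text
time_s: 5.4
ee_pos: [0.5132, 0.0013, 0.0418]
eef_rot: [-3.142, 0.0, -0.148]
force: [-0.1, -0.7, -0.3]
grip_width: 0.0131
grip_force: 0.2
```

Call:
step_arm:
  deltas:
    - {"dp": [0.04,0,0],"twist": 0}
    - {"dp": [0.04,0,0],"twist": 0}
    - {"dp": [0,0,0],"twist": 0}

```text
time_s: 5.7
ee_pos: [0.5164, 0.0008, 0.0418]
eef_rot: [3.142, 0.0, -0.148]
force: [-1.2, -0.1, -0.7]
grip_width: 0.0129
grip_force: 0.2
```

Call:
step_arm:
  deltas:
    - {"dp": [0.03,0,0],"twist": 0}
    - {"dp": [0.03,0,0],"twist": 0}
    - {"dp": [0,0,0],"twist": 0}

```text
time_s: 6.0
ee_pos: [0.5166, 0.0008, 0.0416]
eef_rot: [3.141, 0.006, -0.148]
force: [-17.4, 1.7, 12.9]
grip_width: 0.0131
grip_force: 8.7
```

Call:
step_arm:
  deltas:
    - {"dp": [-0.2,0,0],"twist": 0}
    - {"dp": [-0.8,0,0],"twist": 0}
    - {"dp": [0,0,-0.9],"twist": 0}
    - {"dp": [0,0,-1],"twist": 0}
    - {"dp": [0,0,-1],"twist": 0}
    - {"dp": [0,0,-1],"twist": 0}
    - {"dp": [0,-0.5,-0.3],"twist": 0}
    - {"dp": [0,0,0],"twist": 0}
  gripper: -1

```text
time_s: 6.8
ee_pos: [0.483, 0.0272, 0.2119]
eef_rot: [-3.141, -0.004, -0.147]
force: [0.3, -0.4, -0.3]
grip_width: 0.0007
grip_force: 0.0
```

```bash
cat > m2.py <<'E'
from h import *
im,d,P=wrist('w2')
hsv=cv2.cvtColor(im,cv2.COLOR_RGB2HSV);H,S,V=[hsv[...,i].astype(int) for i in range(3)]
yaw=-.148;ex=np.array([np.cos(yaw),np.sin(yaw)]);ey=np.array([-np.sin(yaw),np.cos(yaw)])
Z=P[...,2];X=P[...,0];Y=P[...,1]
ok=d>0
def rep(n,m):
    q=P[m&ok]*1000
    if len(q)<4: print(n,'none');return
    a=q[:,:2]@ex;b=q[:,:2]@ey
    A=np.percentile(a,[2,98]);B=np.percentile(b,[2,98]);c=A.mean()*ex+B.mean()*ey
    print(n,len(q),'centre',c.round(1),'len',np.diff(A).round(1),'wid',np.diff(B).round(1),'z',np.median(q[:,2]).round(1),cv2.minAreaRect(q[:,:2].astype(np.float32))[2])
rep('housing',(X>.5)&(X<.62)&(abs(Y)<.045)&(Z>.047)&(Z<.062)&(S<60))
rep('button',(X>.5)&(X<.66)&(abs(Y)<.045)&(H<18)&(S>140)&(Z>.055)&(Z<.08))
rep('palm',(Y>.1)&(Y<.18)&(X>.55)&(X<.65)&((H<8)|(H>170))&(S>120)&(Z>.05))
E
python3 m2.py
```

```text
housing 2111 centre [559.1   7.9] len [56.1] wid [63.1] z 55.0 81.44096374511719
button none
palm 503 centre [601.4 138.5] len [39.9] wid [9.7] z 60.5 81.3080825805664
```

View pics/w2.png

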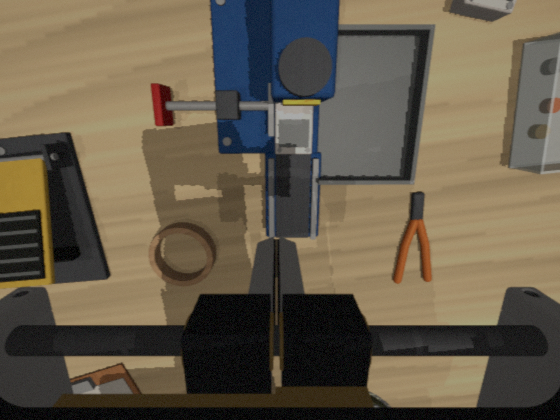

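```bash
python3 - <<'E'
import numpy as np,cv2
z=np.load('w2.npz');im,d,P=z['im'],z['d'],z['P']
yaw=-.148;ex=np.array([np.cos(yaw),np.sin(yaw)]);ey=np.array([-np.sin(yaw),np.cos(yaw)])
a=P[...,:2]@ex*1000;b=P[...,:2]@ey*1000;Z=P[...,2]
c=np.array([601.4,138.5]);print('palm',c@ex,c@ey+5,'nest pred',c@ex-5,c@ey-149)
v,u=np.mgrid[0:420,0:560]
m=(u>265)&(u<322)&(v>106)&(v<165)&(Z>.047)&(Z<.062)&(im.min(2)>90)
print(np.percentile(a[m],[1,3,50,97]),np.percentile(b[m],[2,5,95,98]),m.sum())
E
```

```text
palm 574.4022304959401 230.6685348055612 nest pred 569.4022304959401 76.6685348055612
[523.74905727 524.9055836  551.35021113 571.44849545] [ 58.70094464  59.99717299 103.88529335 105.13610701] 1735
```

The housing's rear edge is at (295,153), within 1–2 mm of the home position, and a firm stop was felt. Next is the pedal.

Call:
step_arm:
  deltas:
    - {"dp": [-0.32,-0.815,0],"twist": 0}
    - {"dp": [-0.32,-0.815,0],"twist": 0}
    - {"dp": [-0.32,-0.815,0],"twist": 0}
    - {"dp": [-0.32,-0.815,0],"twist": 0}
    - {"dp": [-0.32,-0.815,0],"twist": 0}
    - {"dp": [-0.32,-0.815,0],"twist": 0}
    - {"dp": [-0.32,-0.815,0],"twist": 0}
    - {"dp": [-0.32,-0.815,0],"twist": 0}
    - {"dp": [0,0,0],"twist": 0}
    - {"dp": [0,0,0],"twist": 0}

```text
time_s: 7.85
ee_pos: [0.419, 0.2989, 0.2085]
eef_rot: [3.14, 0.001, -0.147]
force: [-0.2, 0.5, 0.5]
grip_width: 0.0004
grip_force: 0.0
```

```bash
python3 - <<'E'
from h import *
im,d,P=wrist('w3');print(ctrl.get_obs()['ee_pos'])
hsv=cv2.cvtColor(im,cv2.COLOR_RGB2HSV);H,S,V=[hsv[...,i].astype(int) for i in range(3)]
X,Y,Z=[P[...,i] for i in range(3)]
v,u=np.mgrid[0:420,0:560]
y=(H>18)&(H<32)&(S>120)&(X>.38)&(X<.65)&(Y>.25)&(Y<.42)&(Z>.03)&(Z<.12)&(v<300)
y=cv2.morphologyEx(y.astype(np.uint8),cv2.MORPH_CLOSE,np.ones((25,25)))>0
y&=(Z>.035)&(Z<.12)
q=P[y]*1000;r=cv2.minAreaRect(q[:,:2].astype(np.float32));print('pedal',r,cv2.boxPoints(r).round(1).tolist(),len(q))
t=y&(V<90);q=P[t]*1000;r=cv2.minAreaRect(q[:,:2].astype(np.float32));print('tread',r,q.mean(0),len(q))
E
```

```text
[0.41925217 0.2983847  0.20876066]
pedal ((496.3367004394531, 338.4187927246094), (83.00239562988281, 143.49473571777344), 87.01074981689453) [[422.5, 300.70001220703125], [565.7999877929688, 293.20001220703125], [570.2000122070312, 376.1000061035156], [426.8999938964844, 383.6000061035156]] 9905
tread ((491.36944580078125, 333.2665710449219), (137.2771453857422, 83.31765747070312), 1.7306495904922485) [471.87021069 336.41512194  81.05193446] 4967
```

View pics/w3.png

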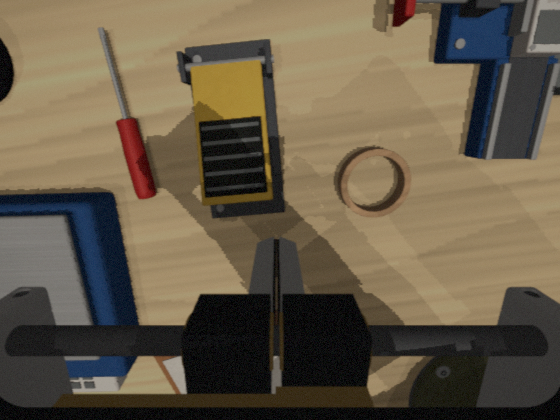

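The yellow pedal is at (232,130) with its tread centre at (233,157), so the pad is at about (0.468, 0.334, 0.081), which agrees with the text.

Call:
step_arm:
  deltas:
    - {"dp": [0.535,-0.53,0],"twist": 0}
    - {"dp": [0.535,-0.53,0.5],"twist": 0}
    - {"dp": [0,0,0.9],"twist": 0}
    - {"dp": [0,0,0.9],"twist": 0}
    - {"dp": [0,0,0.5],"twist": 0}
    - {"dp": [0,0,0],"twist": 0}
    - {"dp": [0,0,0],"twist": 0}

```text
time_s: 8.6
ee_pos: [0.4685, 0.3341, 0.0985]
eef_rot: [-3.141, -0.0, -0.149]
force: [-0.4, 0.4, 0.6]
grip_width: 0.0004
grip_force: 0.0
```

Call:
step_arm:
  deltas:
    - {"dp": [0,0,0.15],"twist": 0}
    - {"dp": [0,0,0.15],"twist": 0}
    - {"dp": [0,0,0.15],"twist": 0}
    - {"dp": [0,0,0.15],"twist": 0}
    - {"dp": [0,0,0.15],"twist": 0}
    - {"dp": [0,0,0],"twist": 0}

```text
time_s: 9.2
ee_pos: [0.4678, 0.3349, 0.0672]
eef_rot: [3.142, 0.0, -0.148]
force: [-1.2, -0.3, 4.6]
grip_width: 0.0005
grip_force: 2.0
```

Call:
step_arm:
  deltas:
    - {"dp": [0,0,0.1],"twist": 0}
    - {"dp": [0,0,0.1],"twist": 0}
    - {"dp": [0,0,0.1],"twist": 0}
    - {"dp": [0,0,0],"twist": 0}

```text
time_s: 9.6
ee_pos: [0.4677, 0.335, 0.0558]
eef_rot: [-3.141, 0.0, -0.148]
force: [-3.3, 0.4, 5.9]
grip_width: 0.0006
grip_force: 3.0
```

Call:
step_arm:
  deltas:
    - {"dp": [0,0,0.05],"twist": 0}
    - {"dp": [0,0,0.05],"twist": 0}
    - {"dp": [0,0,0],"twist": 0}

```text
time_s: 9.9
ee_pos: [0.4675, 0.3351, 0.0521]
eef_rot: [-3.142, 0.001, -0.148]
force: [-5.0, 0.7, 6.5]
grip_width: 0.0001
grip_force: 3.4
```

Call:
step_arm:
  deltas:
    - {"dp": [0,0,0.05],"twist": 0}
    - {"dp": [0,0,0],"twist": 0}

```text
time_s: 10.1
ee_pos: [0.4676, 0.3351, 0.0503]
eef_rot: [-3.141, 0.001, -0.148]
force: [-6.1, 0.3, 7.4]
grip_width: 0.0007
grip_force: 3.8
```

Call:
step_arm:
  deltas:
    - {"dp": [0,0,0.05],"twist": 0}
    - {"dp": [0,0,0],"twist": 0}

```text
time_s: 10.3
ee_pos: [0.4677, 0.3351, 0.0499]
eef_rot: [-3.141, 0.0, -0.148]
force: [-12.1, -3.3, 26.0]
grip_width: 0.0007
grip_force: 12.6
```

Call:
step_arm:
  deltas:
    - {"dp": [0,0,0.03],"twist": 0}
    - {"dp": [0,0,0],"twist": 0}
    - {"dp": [0,0,0],"twist": 0}
    - {"dp": [0,0,0],"twist": 0}

```text
time_s: 10.7
ee_pos: [0.4678, 0.3352, 0.0496]
eef_rot: [-3.141, -0.0, -0.148]
force: [-16.5, -7.3, 36.5]
grip_width: 0.0003
grip_force: 18.2
```

```bash
python3 - <<'E'
from h import *
im,d=ctrl.camera('scene');np.savez('s1.npz',im=im,d=d)
cv2.imwrite('pics/s1.png',cv2.resize(im[170:280,220:360,::-1],None,fx=5,fy=5,interpolation=cv2.INTER_CUBIC))
E
```

```text
(no output)
```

View pics/s1.png

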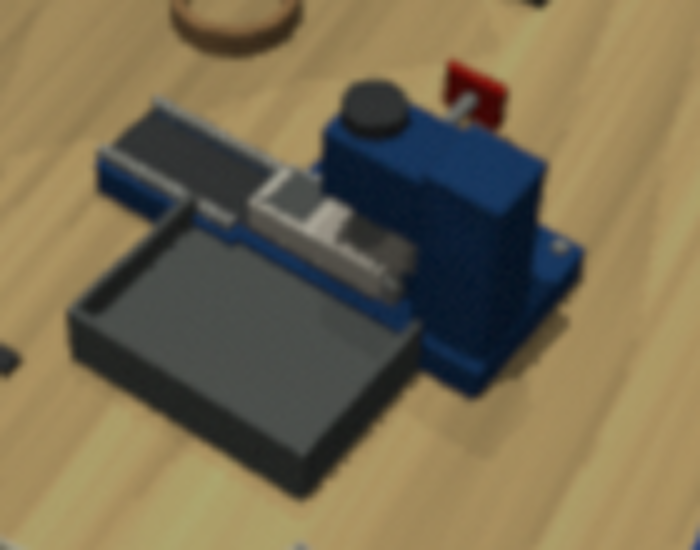

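Call:
step_arm:
  deltas:
    - {"dp": [0,0,-0.3],"twist": 0}
    - {"dp": [0,0,-0.5],"twist": 0}
    - {"dp": [0,0,-0.9],"twist": 0}
    - {"dp": [0,0,-0.9],"twist": -1}
    - {"dp": [0,0,-0.9],"twist": -1}
    - {"dp": [0,0,0],"twist": -1}
    - {"dp": [0,0,0],"twist": -1}
    - {"dp": [0,0,0],"twist": -1}
    - {"dp": [0,0,0],"twist": -1}
    - {"dp": [0,0,0],"twist": -1}
    - {"dp": [0,0,0],"twist": -1}
    - {"dp": [0,0,0],"twist": -1}

```text
time_s: 11.95
ee_pos: [0.4679, 0.3348, 0.1864]
eef_rot: [3.141, 0.0, 0.483]
force: [0.3, -0.4, -0.6]
grip_width: 0.0003
grip_force: 0.0
```

Call:
step_arm:
  deltas:
    - {"dp": [0,0,0],"twist": -1}
    - {"dp": [0,0,0],"twist": -1}
    - {"dp": [0,0,0],"twist": -1}
    - {"dp": [0,0,0],"twist": -1}
    - {"dp": [0,0,0],"twist": -1}
    - {"dp": [0,0,0],"twist": -1}
    - {"dp": [0,0,0],"twist": -1}
    - {"dp": [0,0,0],"twist": -1}
    - {"dp": [0,0,0],"twist": -1}
    - {"dp": [0,0,0],"twist": -1}
    - {"dp": [0,0,0],"twist": -1}
    - {"dp": [0,0,0],"twist": -1}

```text
time_s: 13.15
ee_pos: [0.4679, 0.3347, 0.1865]
eef_rot: [3.142, 0.0, 1.321]
force: [-0.3, 0.6, -0.4]
grip_width: 0.0005
grip_force: 0.0
```

Call:
step_arm:
  deltas:
    - {"dp": [0,0,0],"twist": -1}
    - {"dp": [0,0,0],"twist": -0.5}
    - {"dp": [0,0,0],"twist": 0}

```text
time_s: 13.45
ee_pos: [0.4679, 0.3348, 0.1864]
eef_rot: [-3.142, 0.0, 1.423]
force: [0.3, -0.3, -0.7]
grip_width: 0.0005
grip_force: 0.0
```

```bash
python3 - <<'E'
from h import *
im,d=ctrl.camera('scene')
P=pts('scene',d);hsv=cv2.cvtColor(im,cv2.COLOR_RGB2HSV)
m=(hsv[...,0]<18)&(hsv[...,1]>140);m[:170]=0;m[280:]=0;m[:,:270]=0;m[:,310:]=0
v,u=np.nonzero(m);print(list(zip(u,v))[:30],P[m][:,2].round(3)+.003)
cv2.imwrite('pics/s2.png',cv2.resize(im[185:245,250:330,::-1],None,fx=8,fy=8,interpolation=cv2.INTER_CUBIC))
print(ctrl.get_obs()['qpos'],ctrl.get_obs()['ee_pos'],ctrl.get_obs()['eef_rot'])
E
```

```text
[(np.int64(309), np.int64(183)), (np.int64(309), np.int64(184)), (np.int64(309), np.int64(185)), (np.int64(309), np.int64(186)), (np.int64(309), np.int64(187)), (np.int64(309), np.int64(188)), (np.int64(309), np.int64(189)), (np.int64(309), np.int64(190)), (np.int64(292), np.int64(215)), (np.int64(293), np.int64(215)), (np.int64(294), np.int64(215)), (np.int64(291), np.int64(216)), (np.int64(292), np.int64(216)), (np.int64(293), np.int64(216)), (np.int64(294), np.int64(216)), (np.int64(295), np.int64(216)), (np.int64(291), np.int64(217)), (np.int64(292), np.int64(217)), (np.int64(293), np.int64(217)), (np.int64(294), np.int64(217)), (np.int64(295), np.int64(217)), (np.int64(292), np.int64(218)), (np.int64(293), np.int64(218)), (np.int64(294), np.int64(218))] [0.058 0.054 0.051 0.049 0.045 0.035 0.033 0.03  0.057 0.054 0.055 0.052
 0.056 0.054 0.055 0.054 0.055 0.057 0.053 0.057 0.056 0.053 0.055 0.055]
[ 5.57476757e-01  3.71628054e-01  1.47039180e+00 -1.57335374e-04
  1.29970935e+00  7.06464451e-01] [0.46790999 0.3347957  0.18651323] [-3.14158718e+00  2.03948700e-04  1.42185077e+00]
```

View pics/s2.png

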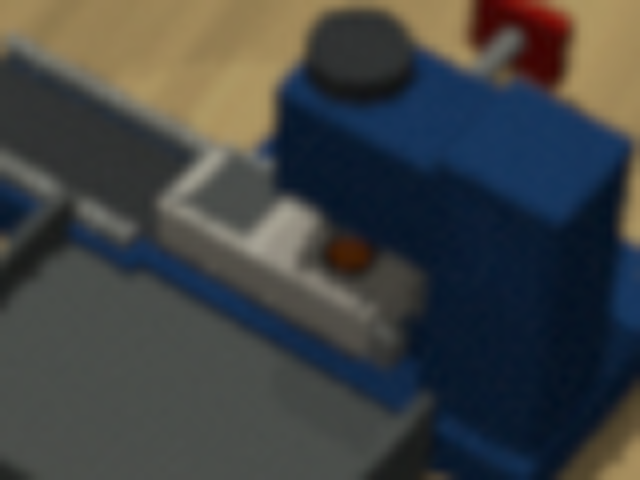

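The button at (348,253) is now low and flush (about 6 mm lower than before), and the housing is still home. Next is the ejector.

Call:
step_arm:
  deltas:
    - {"dp": [-0.59,0.67,0],"twist": 0}
    - {"dp": [-0.59,0.67,0],"twist": 0}
    - {"dp": [-0.59,0.67,0],"twist": 0}
    - {"dp": [-0.59,0.67,0],"twist": 0}
    - {"dp": [-0.59,0.67,0],"twist": 0}
    - {"dp": [-0.59,0.67,0],"twist": 0}
    - {"dp": [0,0,0.9],"twist": 0}
    - {"dp": [0,0,0.9],"twist": 0}
    - {"dp": [0,0,0.9],"twist": 0}
    - {"dp": [0,0,0.9],"twist": 0}
    - {"dp": [0,0,0],"twist": 0}
    - {"dp": [0,0,0],"twist": 0}

```text
time_s: 14.7
ee_pos: [0.6063, 0.1711, 0.0434]
eef_rot: [-3.142, 0.0, 1.422]
force: [-0.6, 0.2, 0.8]
grip_width: 0.0003
grip_force: 0.0
```

Call:
step_arm:
  deltas:
    - {"dp": [-0.3,0,0],"twist": 0}
    - {"dp": [-0.3,0,0],"twist": 0}
    - {"dp": [-0.3,0,0],"twist": 0}
    - {"dp": [-0.3,0,0],"twist": 0}
    - {"dp": [-0.35,0,0],"twist": 0}
    - {"dp": [-0.4,0,0],"twist": 0}
    - {"dp": [0,0,0],"twist": 0}

```text
time_s: 15.4
ee_pos: [0.5951, 0.0944, 0.0435]
eef_rot: [3.14, -0.004, 1.421]
force: [3.8, 13.4, 2.6]
grip_width: 0.0002
grip_force: 7.1
```

Call:
step_arm:
  deltas:
    - {"dp": [-0.03,0,0],"twist": 0}
    - {"dp": [-0.02,0,0],"twist": 0}
    - {"dp": [0,0,0],"twist": 0}

```text
time_s: 15.7
ee_pos: [0.595, 0.0941, 0.0436]
eef_rot: [3.139, -0.005, 1.423]
force: [5.4, 22.6, 1.5]
grip_width: 0.0003
grip_force: 11.9
```

Call:
step_arm:
  deltas:
    - {"dp": [0.3,0,0],"twist": 0}
    - {"dp": [0.6,0,0],"twist": 0}
    - {"dp": [0.8,0,0],"twist": 0}
    - {"dp": [0.8,0,0],"twist": 0}
    - {"dp": [0,0,-0.9],"twist": 0}
    - {"dp": [0,0,-0.9],"twist": 0}
    - {"dp": [0,0,-0.9],"twist": 0}
    - {"dp": [0,0,-0.9],"twist": 0}
    - {"dp": [0,0,0],"twist": 0}

```text
time_s: 16.6
ee_pos: [0.6105, 0.1901, 0.1922]
eef_rot: [3.134, -0.003, 1.422]
force: [0.1, 0.6, 0.7]
grip_width: 0.0005
grip_force: 0.0
```

```bash
python3 - <<'E'
from h import *
out=[]
for cam in ['scene','top']:
    im,d=ctrl.camera(cam);P=pts(cam,d);off=.0055 if cam=='top' else 0
    np.savez(cam+'9.npz',im=im,d=d)
    r=[q for q in ctrl.cut_out(cam,'housing')]
    yaw=-.148;ex=np.array([np.cos(yaw),np.sin(yaw)]);ey=np.array([-np.sin(yaw),np.cos(yaw)])
    for q in r[:3]:
        m=q['pixels']&(d>0);p=P[m];A=np.c_[p[:,:2],np.ones(len(p))]
        rel=(np.median(p[:,:2],0)-[.5715,-.0085])
        print(cam,q['conf'],'rel press',rel@ex,rel@ey,'z pct',np.percentile(p[:,2],[5,50,95]))
    out.append(cv2.resize(im[150:290,210:370,::-1],None,fx=2.4,fy=2.4,interpolation=cv2.INTER_CUBIC))
cv2.imwrite('pics/end.png',np.hstack(out))
print(ctrl.get_obs()['time_s'],ctrl.get_obs()['ee_pos'])
E
```

```text
scene 0.91 rel press 0.011578783599435568 -0.06968748886943876 z pct [0.02565766 0.04399005 0.04782929]
scene 0.58 rel press 0.17772430111510482 -0.22570935912894446 z pct [-0.00150527  0.02836057  0.03412384]
top 0.82 rel press 0.0022753434606639826 -0.06184063528242917 z pct [0.04261554 0.04810672 0.05375539]
top 0.72 rel press 0.16958230171594255 -0.2164496451864812 z pct [0.01836781 0.03191671 0.03960202]
16.8 [0.60846108 0.19008026 0.18512781]
```

View pics/end.png

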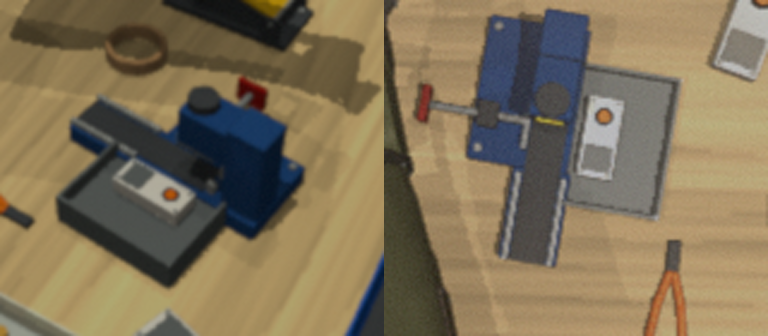

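```bash
python3 - <<'E'
from h import *
for cam,(a,b) in [('scene',(.0,.0))]:
    im,d=ctrl.camera(cam);P=pts(cam,d);q=[r for r in ctrl.cut_out(cam,'housing')][0]
    p=P[q['pixels']&(d>0)];p=p[(p[:,2]>.040)&(p[:,2]<.049)]
    c=np.linalg.lstsq(np.c_[p[:,:2],np.ones(len(p))],p[:,2],rcond=None)[0];print(c,len(p),p[:,2].std())
z=np.load('top9.npz');P=pts('top',z['d']);im=z['im']
m=(P[...,1]<-.035)&(P[...,1]>-.12)&(P[...,0]>.5)&(P[...,0]<.64)&(P[...,2]>.038)&(P[...,2]<.058)&(im.min(2)>100)
p=P[m];c=np.linalg.lstsq(np.c_[p[:,:2],np.ones(len(p))],p[:,2],rcond=None)[0];print(c,len(p))
E
```

```text
[ 0.06808681 -0.00775353 -0.01011376] 44 0.0016685082309899901
[-0.00935606 -0.00759327  0.05251052] 464
```

The top face is flat (tilt under 0.02 rad in the top view). The housing lies in the tray, the slide and pedal are back, and the arm is clear, so I'm handing in.

```bash
python3 -c "
from station import ctrl
print(ctrl.hand_in())"
```

```text
the job is handed in; nothing more can be done
None
```

The job is handed in (no verdict was returned): the housing was pushed home, its button set with the pedal, and it was ejected; it lies flat in the grey tray, with the slide seen back out and the arm clear of everything.

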